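# Lock a hard drive in its bay with two swivel latches

## Task

The hard drive in the opened computer still lies loose in its bay: lock it in by pushing the two black swivel latches round with a fingertip until each arm points straight across the drive, square to its long sides. Only push them, gently and without pinching; do not lift the drive or shift it, and leave the things around it alone. Finish with the hand clear of everything.

Things in the scene. Friction and masses are not known exactly. Their poses are not given: they have to be found in the camera images.
- computer: Opened slim desktop computer lying flat, fixed: dark sheet-metal tray, walls 66 mm high (front panel, facing the robot, 68). Origin: on the bench under the centre of the drive bay; tray spans x -128 to 190, y -250 to 130 mm. Its y axis runs straight across the drive. Power supply (top at 55 mm) and mainboard at its -y side; nothing fixed but the latches is higher than 69 mm.
- drive: Hard drive, black with an aluminium top, 147 (its x) by 102 (its y) by 26 mm, 0.6 kg, lying loose in the bay with about 2 mm play; origin: centre of its underside, 40 mm above the bench, so its top is at 66 mm.
- left_latch (a joint): Left swivel latch on the drive's +y side. Radians, growing counter-clockwise from above; at 0 the arm points straight across the drive, along the computer's -y. Starts between +0.8 and +1.7 (swung to the computer's +x). Stays where left: friction 0.06 N m (1.2 N at its post), no spring or detent, stops at +-1.95. Black arm 14 wide, 60 mm from pivot to end, z 69 to 77 mm.
- right_latch (a joint): Right swivel latch on the drive's -y side. Radians, growing counter-clockwise from above; at 0 the arm points straight across the drive, along the computer's +y. Starts between -1.7 and -0.8 (swung to the computer's +x). Stays where left: friction 0.06 N m (1.2 N at its post), no spring or detent, stops at +-1.95. Black arm 14 wide, 60 mm from pivot to end, z 69 to 77 mm.
- left_latch_post (a point): Top centre of the left latch's upright round black post, 12 mm diameter, 100 mm above the bench, standing on the arm (top at 77 mm) 52 mm from the pivot.
- right_latch_post (a point): Top centre of the right latch's upright round black post, 12 mm diameter, 100 mm above the bench, standing on the arm (top at 77 mm) 52 mm from the pivot.
- left_latch_pivot (a point): Vertical pivot axis of the left latch, at the top of its 22 mm wide hub, 79 mm above the bench; at (35, 66) mm in the computer's x, y.
- right_latch_pivot (a point): Vertical pivot axis of the right latch, at the top of its 22 mm wide hub, 79 mm above the bench; at (-35, -66) mm in the computer's x, y.
- ssd: Bystander: loose flat black drive, 100 by 70 by 7 mm, lying on the power supply inside the tray; origin at its underside's centre.
- screwdriver: Bystander: screwdriver about 190 mm long lying on the bench at the computer's left (+y) side; origin at its underside's middle.
- screw_jar: Bystander: jar of screws, 52 mm wide, 55 mm high, standing on the bench at the computer's left (+y) side; origin at its underside's centre.

How it is judged:
By the outcome, as a careful person would: the job done as asked, in the order asked, and still so for the second after the job is handed in, with the robot touching nothing.
It also fails if it takes over 58 s, if anything falls off the work surface, if the arm or the gripper's body presses on something with over 40 N, if the wrist force passes 120 N, or if a joint passes its speed limit or range.

## Robot

A 7-joint arm with a two-finger parallel gripper is mounted at the origin on the work surface. World frame = base frame: x ahead of the robot, y to its left, z up, the work surface at z = 0. Lengths are in m, angles in rad, forces in N, time in s.
With the tool pointing down it reaches from about 0.4 to 0.85 m from the base axis. Payload 4.5 kg.
Tool frame: the origin (TCP) lies at the very end of the fingers, on their centre line; the grasp point (between the pads) lies 19 mm behind it (r.grip_depth is the z of the grasp point in the tool frame, in m); z points along the fingers, y is the line along which they close (so a half turn about z gives the same grasp; the last joint's range is limited). The gripper opens to 88 mm and grips with 3 to 60 N. Pads are 18 mm wide; open, the fingers measure 123 mm over their backs; the gripper's body (75 mm by 187 mm) begins 45 mm behind the grasp point.
Start: joints at [-1.165, 0.689, -0.195, 1.565, 0.157, 0.902, -0.215], TCP at [0.227, 0.582, 0.239] pointing down, gripper open.
Joint ranges: [-3.01, 3.01], [-0.46, 2.08], [-1.47, 1.51], [0.13, 2.56], [-1, 4.14], [0.04, 2.09], [-2.66, 2.66]. Speed limits (rad/s): [2.57, 2.57, 3.14, 3.14, 3.14, 3.14, 3.14].

## Interface

Orientations are given as a unit quaternion [x, y, z, w].
In Python, from plant import r gives the robot as it stands.
- The arm moves only by the tool steer_hand, called after ">>>" by a JSON object that holds its "method" and its "body". Schema: {"type":"object","properties":{"offsets":{"type":"object","properties":{"deltas":{"type":"array","items":{"type":"array","items":{"type":"number"},"minItems":7,"maxItems":7},"minItems":1,"maxItems":10}},"additionalProperties":false,"required":["deltas"]},"grip_force":{"type":"number"},"only":{"type":"string"},"quiet":{"type":"boolean"},"lines":{"type":"string"}},"required":["offsets"],"additionalProperties":false}. offsets is an object whose key "deltas" holds a list of rows, 1 to 10 of them, each of 7 numbers: the opening from 0.0 (shut) to 1.0 (fully open), then dx, dy, dz in normalised numbers (1 is 1 m), then a rotation vector rx, ry, rz in normalised numbers (1 is 2 pi rad); each row is the pose to reach, as a shift and turn from the pose commanded when the call began, along the tool's axes at that moment; what a row does not reach only later rows make up. A row lasts 1/10 s, in which the tool goes at most 0.05 m and 0.15 rad, less where a joint would pass 70% of its speed; a pose out of reach is approached as far as the arm can. The fingers move at their own pace and stop on an object; grip_force is the grip in N (left out, the last holds). Time passes only in rows, so rows that do not move let the fingers close. The tool returns the time, the measured TCP pose, the force, the opening and the grip force at its end. only (a regular expression) keeps the lines of the reply that match it, lines (a string "A,B") keeps lines A to B, and quiet returns only ok. Input that does not fit is refused with a message, and nothing moves.
- r.get_state(): the state, without advancing time (a new reading comes with each control period).
- r.snapshot(name): name is "side" or "top" or "wrist"; returns the picture (420x560x3 uint8, red, green, blue); there is no depth.
- r.camera_params(name): a dict with "fx", "fy", "cx", "cy" (pixels), "rvec" (rotation vector, rad) and "tvec" (3), from world to camera coordinates, as OpenCV has them. Camera axes: x right, y down, z forward; pixel columns grow to the right and rows downward; lengths in m; the calibration is good to about 2 mm. A picture is of the moment at which its call begins: read the wrist's pose just before it. camera_params takes no time and is no camera call; for the wrist camera it gives the pose at the moment of the call.
- r.finish_job(): hands the job in; it is judged then, once.
The state is a dict: "clock": time; "q": joint angles; "qd": joint speeds; "joint_torque": joint torques, N m; "tool_pos": TCP position; "eef_rot": TCP orientation; "contact_force": force on the tool from outside, world axes, zero at the start; "moment": the same for the moment, N m; "opening": opening from 0.0 (shut) to 1.0 (fully open); "finger_force": force on a finger pad.
Only numpy, scipy, OpenCV 4.12 (cv2) and the standard library are available. Lean on these libraries where they do the work, as an engineer would, in place of code of your own. Each camera call takes 0.05 s, during which the arm holds its last target. There are 200 camera calls.

## Working session

There is one attempt and no reset: what is moved stays moved. The work goes in short steps, Python scripts to look and compute and a tool call to move; the robot and the scene stay as the last step left them, time stands still between calls to the robot, and variables do not carry over. Pictures are saved under pics/ and viewed, at most 10 in all, crops included, and the job is handed in when it is done.

```bash
mkdir -p pics; ls
```

Run:
```python
from plant import r
import cv2
for n in("top","side"):
    cv2.imwrite(f"pics/{n}0.png",r.snapshot(n)[:,:,::-1]); print(n,r.camera_params(n))
s=r.get_state();print(s["clock"],s["tool_pos"],s["eef_rot"],s["opening"])
```

```text
pics
plant.py
top {'fx': 379.07420188319264, 'fy': 379.07420188319264, 'cx': 279.87017463646436, 'cy': 209.68076080716298, 'rvec': array([ 2.17132644, -2.20846826,  0.02328767]), 'tvec': array([0.08717402, 0.62235993, 0.84664659])}
side {'fx': 545.1853006872205, 'fy': 545.1853006872205, 'cx': 287.05758754197257, 'cy': 206.35383263011312, 'rvec': array([ 2.27694186, -0.95116561,  0.33723201]), 'tvec': array([-0.40000369,  0.42338833,  0.7713732 ])}
0.1 [0.22689515 0.58175253 0.23797502] [ 1.84806917e-01  9.82774500e-01 -8.22132577e-04 -1.01912218e-04] 0.9962816349141096
```

View pics/top0.png

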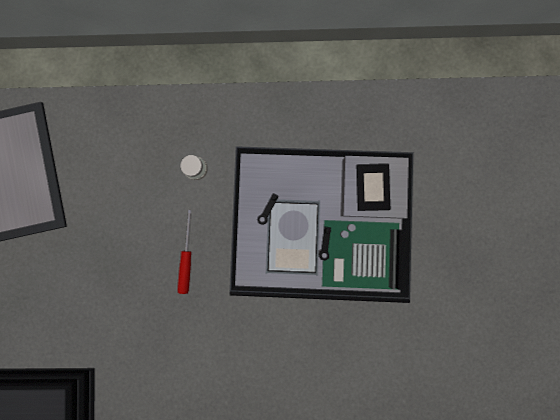

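View pics/side0.png

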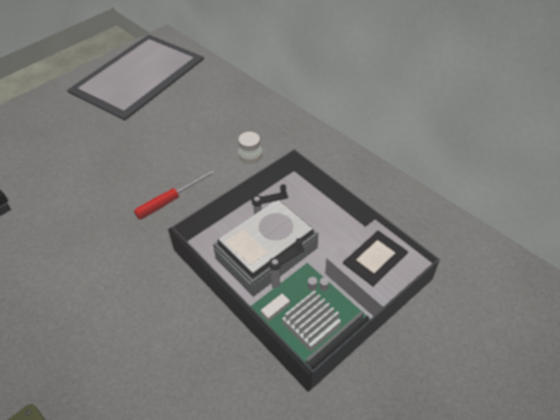

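The top view shows the tray at about (232–413, 148–300). The left hub is near (263,220) with its arm tip near (276,195), and the right hub is near (324,256) with its tip near (327,228). I'll enlarge both views to measure more accurately.

Create h.py:
```python
import numpy as np, cv2
from scipy.spatial.transform import Rotation as R
def ray(p,uv):
    Rm=cv2.Rodrigues(np.array(p["rvec"]))[0]
    d=np.array([(uv[0]-p["cx"])/p["fx"],(uv[1]-p["cy"])/p["fy"],1])
    return -Rm.T@p["tvec"], Rm.T@d
def atz(p,uv,z):
    o,d=ray(p,uv); return o+d*(z-o[2])/d[2]
def proj(p,X):
    K=np.array([[p["fx"],0,p["cx"]],[0,p["fy"],p["cy"]],[0,0,1]])
    return cv2.projectPoints(np.array(X,float).reshape(-1,3),np.array(p["rvec"]),np.array(p["tvec"]),K,None)[0].reshape(-1,2)
```

Run:
```python
import cv2,numpy as np
t=cv2.imread("pics/top0.png")[180:285,240:340]; s=cv2.imread("pics/side0.png")[165:305,205:335]
a=cv2.resize(t,(400,420),interpolation=cv2.INTER_CUBIC); b=cv2.resize(s,(390,420),interpolation=cv2.INTER_CUBIC)
cv2.imwrite("pics/z.png",cv2.convertScaleAbs(np.hstack([a,b]),alpha=1.3))
from h import *; from plant import r
p=r.camera_params("top")
for uv,z in [((237,148),.066),((413,152),.066),((410,301),.068),((231,294),.068),((263,220),.079),((324,256),.079)]: print(uv,atz(p,uv,z).round(4))
```

```text
(237, 148) [0.756  0.1656 0.066 ]
(413, 152) [ 0.7396 -0.2101  0.066 ]
(410, 301) [ 0.4256 -0.1935  0.068 ]
(231, 294) [0.4449 0.1817 0.068 ]
(263, 220) [0.6   0.111 0.079]
(324, 256) [ 0.5229 -0.015   0.079 ]
```

View pics/z.png

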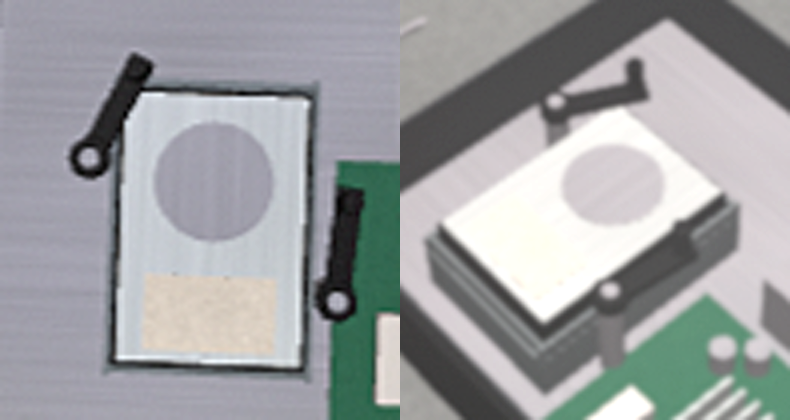

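The two enlargements agree. In top-view pixels, the left hub is about (262.1,218.9) with its post top near (274.9,196.1), and the right hub is about (323.9,254.6) with its post top near (327.6,228.1). Both posts point away from the robot.

Run:
```python
from h import *; from plant import r
p=r.camera_params("top")
L=atz(p,(262.1,218.9),.079);Q=atz(p,(323.9,254.6),.079);lp=atz(p,(274.9,196.1),.1);rp=atz(p,(327.6,228.1),.1)
print(L,Q,lp,rp,"base",np.linalg.norm(L-Q),"expect",np.hypot(70,132))
d=L-Q; th=np.arctan2(d[1],d[0])-np.arctan2(132,70); print("yaw",th,"c",(L+Q)/2)
for a,b,o in((L,lp,-np.pi/2),(Q,rp,np.pi/2)):
    e=(b-a)[:2]; print(np.linalg.norm(e), np.arctan2(e[1],e[0])-th-o)
s=r.get_state();M=R.from_quat(s["eef_rot"])
print(M.as_matrix().round(3)); print(M.inv().apply(np.array([.50,.05,.30])-s["tool_pos"]))
print(r.camera_params("wrist"))
```

```text
[0.60229002 0.1128892  0.079     ] [ 0.5257683 -0.0148965  0.079    ] [0.64810651 0.08456208 0.1       ] [ 0.58094227 -0.02159535  0.1       ] base 0.14894549856202977 expect 149.41218156495808
yaw -0.051962563233133086 c [0.56402916 0.04899635 0.079     ]
0.0538662784289544 1.0690111178699686
0.055579148387017094 -1.639655530636662
[[-0.932  0.363 -0.001]
 [ 0.363  0.932 -0.002]
 [-0.    -0.002 -1.   ]]
[-0.44761387 -0.39632737 -0.06132334]
{'fx': 314.5401715652254, 'fy': 314.5401715652254, 'cx': 280.91914773579754, 'cy': 206.81384140136072, 'rvec': array([-2.35726606, -1.61325025, -0.26703626]), 'tvec': array([-0.62433487, -0.04474223,  0.39082633])}
```

>>> {"method": "steer_hand", "body": {"offsets": {"deltas": [[0,-0.02,-0.02,-0.06,0,0,0],[0,-0.06,-0.05,-0.06,0,0,0],[0,-0.09,-0.08,-0.06,0,0,0],[0,-0.13,-0.11,-0.06,0,0,0],[0,-0.16,-0.14,-0.06,0,0,0],[0,-0.19,-0.17,-0.06,0,0,0],[0,-0.22,-0.2,-0.06,0,0,0],[0,-0.25,-0.22,-0.06,0,0,0],[0,-0.28,-0.25,-0.06,0,0,0],[0,-0.3,-0.26,-0.06,0,0,0]]}}}

```text
clock: 1.1
tool_pos: [0.4126, 0.2267, 0.2984]
eef_rot: [0.187, 0.982, -0.002, -0.0]
contact_force: [0.8, 0.1, 0.1]
opening: 0.113
finger_force: 0.0
```

>>> {"method": "steer_hand", "body": {"offsets": {"deltas": [[0,-0.03,-0.03,0,0,0,0],[0,-0.06,-0.06,0,0,0,0],[0,-0.09,-0.09,0,0,0,0],[0,-0.12,-0.12,0,0,0,0],[0,-0.15,-0.14,0,0,0,0],[0,-0.15,-0.14,0,0,0,0],[0,-0.15,-0.14,0,0,0,0],[0,-0.15,-0.14,0,0,0,0]]}}}

```text
clock: 1.9
tool_pos: [0.5002, 0.0475, 0.2985]
eef_rot: [0.184, 0.983, 0.0, -0.001]
contact_force: [0.4, 0.7, -0.0]
opening: 0.004
finger_force: 0.0
```

Run:
```python
from h import *; from plant import r
import pickle
p=r.camera_params("wrist"); im=r.snapshot("wrist")[:,:,::-1]
cv2.imwrite("pics/w1.png",im); pickle.dump(p,open("w1.pkl","wb"))
s=r.get_state(); print(s["tool_pos"],s["q"],np.abs(s["qd"]).max()); print(ray(p,(280,207)))
print(proj(p,[[.6023,.1129,.079],[.5258,-.0149,.079],[.648,.0846,.1],[.581,-.0216,.1]]))
```

```text
[0.50022132 0.04774171 0.29860335] [-0.05259416  0.45221395 -0.20221683  1.84727469  0.11547459  0.85407775
  0.89068367] 0.005296967490523086
(array([0.42111453, 0.07820521, 0.44403991]), array([ 0.30077964, -0.11861451, -0.94629335]))
[[358.26687227 230.86798726]
 [240.86777256 211.98501882]
 [350.89452657 276.45726312]
 [251.75992269 259.19330901]]
```

View pics/w1.png

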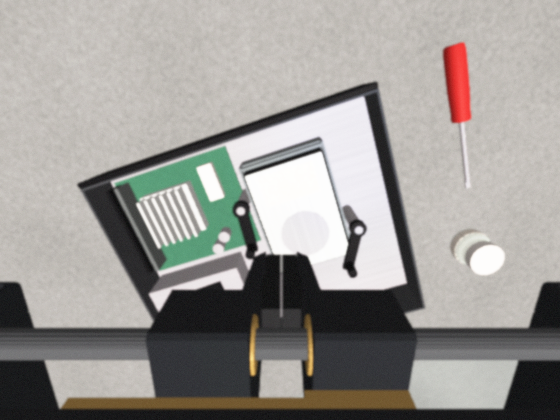

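The wrist view confirms the top-view fit. The hubs appear at (358,230) and (241,210), against predictions of (358,231) and (241,212). The posts are near (351,271) and (252,253), slightly inside the predictions, which fits the 52 mm radius. I'll work out the approach for the left latch.

Add to h.py:
```python
TH=-0.052; C=np.array([.5640,.0490])
def rot2(a): return np.array([[np.cos(a),-np.sin(a)],[np.sin(a),np.cos(a)]])
PIV={"L":C+rot2(TH)@[.035,.066],"R":C+rot2(TH)@[-.035,-.066]}
def pose(side,th,off,z,rad=.051):
    """tool pose: leading face (tool +x) at 'off' in front-> TCP offset off from post centre line"""
    sy=-1 if side=="L" else 1
    xy=PIV[side]+rot2(TH+th)@[off,sy*rad]
    a=np.pi+TH+th
    M=np.array([[np.cos(a),np.sin(a),0],[np.sin(a),-np.cos(a),0],[0,0,-1]])
    return np.r_[xy,z],R.from_matrix(M)
def rows(poses,base=None):
    from plant import r
    if base is None:
        s=r.get_state(); base=(s["tool_pos"],R.from_quat(s["eef_rot"]))
    for p,M in poses:
        print(np.r_[base[1].inv().apply(p-base[0]),(base[1].inv()*M).as_rotvec()].round(4).tolist())
```

Run:
```python
from h import *
print(PIV); rows([pose("L",1.07,.029,.15),pose("L",1.07,.029,.085)])
```

```text
{'L': array([0.60238314, 0.11309161]), 'R': array([ 0.52561686, -0.01509161])}
[-0.1273, 0.1169, 0.1485, 0.001, -0.0006, -1.3871]
[-0.1274, 0.1169, 0.2135, 0.001, -0.0006, -1.3871]
```

The rows are not in the units I measure in: turns go in shares of 2 pi rad. I convert before sending: -1.387 rad is -0.2207.

>>> {"method": "steer_hand", "body": {"offsets": {"deltas": [[0,-0.013,0.012,0.012,0,0,-0.0223],[0,-0.026,0.024,0.03,0,0,-0.0446],[0,-0.04,0.036,0.045,0,0,-0.0668],[0,-0.052,0.048,0.06,0,0,-0.0891],[0,-0.065,0.06,0.075,0,0,-0.1114],[0,-0.078,0.072,0.09,0,0,-0.1337],[0,-0.09,0.084,0.105,0,0,-0.156],[0,-0.104,0.096,0.12,0,0,-0.1783],[0,-0.117,0.107,0.135,0,0,-0.2005],[0,-0.127,0.117,0.148,0.0002,0,-0.2207]]}}}

```text
clock: 2.95
tool_pos: [0.6619, 0.1109, 0.1499]
eef_rot: [-0.489, 0.872, -0.0, -0.0]
contact_force: [-0.2, 0.2, -0.7]
opening: 0.004
finger_force: 0.0
```

>>> {"method": "steer_hand", "body": {"offsets": {"deltas": [[0,0,0,0,0,0,0],[0,0,0,0,0,0,0]]}}}

```text
clock: 3.15
tool_pos: [0.6609, 0.1103, 0.1506]
eef_rot: [-0.486, 0.874, 0.0, -0.0]
contact_force: [-0.7, 0.6, 0.2]
opening: 0.006
finger_force: 0.0
```

Run:
```python
from h import *
from plant import r
rows([pose("L",1.07,.029,.085)]); print(r.get_state()["q"])
cv2.imwrite("pics/s1.png",cv2.resize(r.snapshot("side")[120:330,180:460,::-1],(784,588),interpolation=cv2.INTER_CUBIC))
```

```text
[-0.0007, 0.0002, 0.0656, 0.0006, -0.0008, -0.0036]
[ 0.02508316  0.89212778 -0.51586905  1.48288436  0.51069639  0.90380625
  1.93422602]
```

View pics/s1.png

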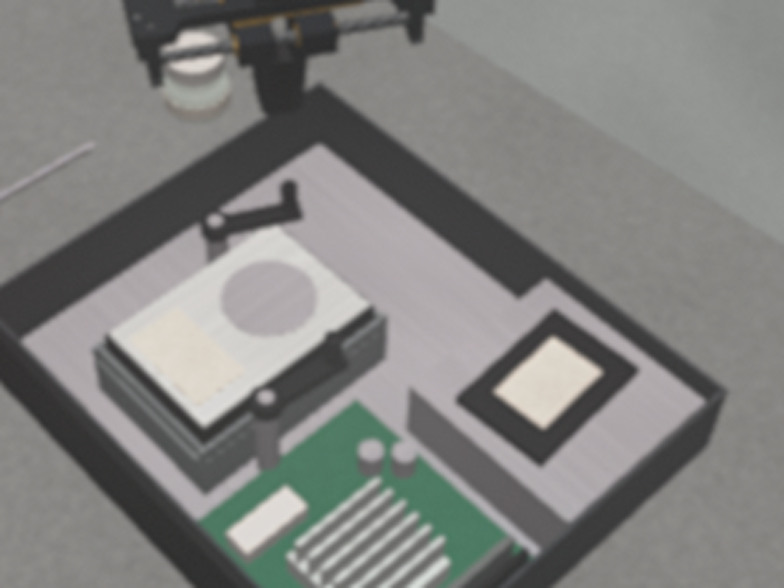

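>>> {"method": "steer_hand", "body": {"offsets": {"deltas": [[0,0,0,0.02,0,0,0],[0,0,0,0.04,0,0,0],[0,0,0,0.055,0,0,0],[0,0,0,0.066,0,0,0],[0,0,0,0.066,0,0,0]]}}}

```text
clock: 3.7
tool_pos: [0.6608, 0.1087, 0.0836]
eef_rot: [-0.486, 0.874, -0.0, -0.001]
contact_force: [-0.2, -1.4, -0.3]
opening: 0.003
finger_force: 0.0
```

Run:
```python
from h import *
rows([pose("L",1.07,.029,.085)])
b=pose("L",1.07,.029,.085)
rows([pose("L",t,.015,.085) for t in (1.07,.97,.87,.77,.67,.57,.45,.33,.21,.1)],b)
```

```text
[-0.002, 0.001, -0.0014, 0.0007, -0.0025, -0.003]
[0.014, 0.0, 0.0, 0.0, 0.0, 0.0]
[0.0192, -0.0012, 0.0, 0.0, 0.0, 0.1]
[0.0244, -0.002, 0.0, 0.0, 0.0, 0.2]
[0.0297, -0.0022, 0.0, 0.0, 0.0, 0.3]
[0.035, -0.0018, 0.0, 0.0, 0.0, 0.4]
[0.0403, -0.0009, 0.0, 0.0, 0.0, 0.5]
[0.0464, 0.0008, 0.0, 0.0, 0.0, 0.62]
[0.0523, 0.0032, 0.0, 0.0, 0.0, 0.74]
[0.0579, 0.0064, 0.0, 0.0, 0.0, 0.86]
[0.0626, 0.0098, 0.0, 0.0, 0.0, 0.97]
```

Converted, 0.93 rad is 0.148.

>>> {"method": "steer_hand", "body": {"offsets": {"deltas": [[0,0.008,0,0,0,0,0],[0,0.014,-0.001,0,0,0,0.008],[0,0.02,-0.001,0,0,0,0.0239],[0,0.026,-0.002,0,0,0,0.0398],[0,0.032,-0.002,0,0,0,0.0573],[0,0.038,-0.001,0,0,0,0.0748],[0,0.044,0,0,0,0,0.0939],[0,0.05,0.003,0,0,0,0.113],[0,0.055,0.005,0,0,0,0.1321],[0,0.059,0.008,0,0,0,0.148]]}}}

```text
clock: 4.7
tool_pos: [0.6254, 0.062, 0.0863]
eef_rot: [-0.04, 0.999, -0.001, 0.002]
contact_force: [2.4, -1.2, -0.1]
opening: 0.004
finger_force: 0.9
```

>>> {"method": "steer_hand", "body": {"offsets": {"deltas": [[0,0,0,0,0,0,0],[0,0,0,0,0,0,0]]}}}

```text
clock: 4.9
tool_pos: [0.6243, 0.0631, 0.0856]
eef_rot: [-0.044, 0.999, -0.0, 0.001]
contact_force: [0.2, 0.5, 1.0]
opening: 0.007
finger_force: 0.1
```

Run:
```python
from h import *
from plant import r
rows([pose("L",0,.015,.085)])
t=r.snapshot("top");s=r.snapshot("side")
a=cv2.resize(t[180:285,240:340,::-1],(400,420),interpolation=cv2.INTER_CUBIC); b=cv2.resize(s[165:305,205:335,::-1],(390,420),interpolation=cv2.INTER_CUBIC)
cv2.imwrite("pics/z2.png",np.hstack([a,b]))
```

```text
[0.0097, -0.0008, 0.0006, -0.0006, 0.0015, 0.1393]
```

View pics/z2.png

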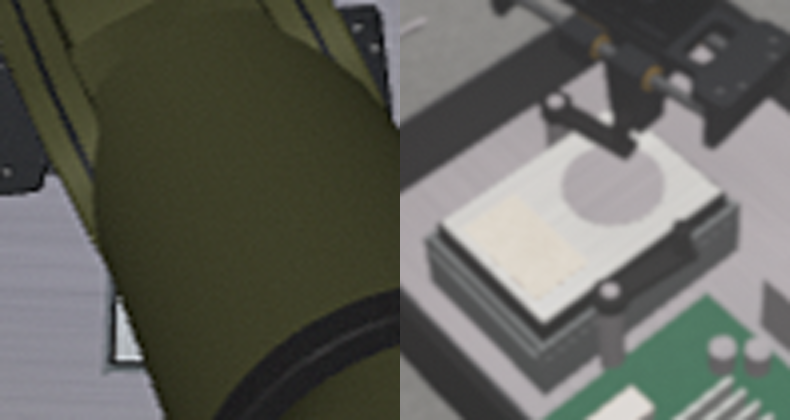

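The side view shows the latch swung to just short of square with the finger behind its post. The arm end is at about (281,214) in the full frame. The top view is blocked by the arm. I'll finish the left push, stopping about 1 mm short, then back off and look.

Converted, 0.139 rad is 0.0221.

>>> {"method": "steer_hand", "body": {"offsets": {"deltas": [[0,0.003,0,0,0,0,0.008],[0,0.006,-0.001,0,0,0,0.0159],[0,0.009,-0.001,0,0,0,0.0221],[0,0.009,-0.001,0,0,0,0.0221],[0,0.009,-0.001,0,0,0,0.0221]]}}}

```text
clock: 5.5
tool_pos: [0.615, 0.0615, 0.0847]
eef_rot: [0.026, 1.0, -0.0, 0.0]
contact_force: [0.3, -1.3, 0.3]
opening: 0.005
finger_force: 0.3
```

>>> {"method": "steer_hand", "body": {"offsets": {"deltas": [[0,-0.015,0,0,0,0,0],[0,-0.03,0,-0.01,0,0,0],[0,-0.03,0,-0.05,0,0,0],[0,-0.04,0,-0.09,0,0,0],[0,-0.06,0,-0.13,0,0,0],[0,-0.08,0,-0.16,0,0,0],[0,-0.09,0,-0.18,0,0,0],[0,-0.09,0,-0.18,0,0,0]]}}}

```text
clock: 6.3
tool_pos: [0.7073, 0.0571, 0.2677]
eef_rot: [0.027, 1.0, 0.0, 0.003]
contact_force: [-0.5, -0.5, -0.9]
opening: 0.007
finger_force: 0.0
```

Run:
```python
from h import *
from plant import r
import pickle
p=r.camera_params("wrist");w=r.snapshot("wrist"); q=r.camera_params("side"); s=r.snapshot("side")
cv2.imwrite("pics/wfull.png",w[:,:,::-1]); pickle.dump(p,open("w2.pkl","wb"))
P=PIV["L"]
def pt(th,z,rad=.052): return np.r_[P+rot2(TH+th)@[0,-rad],z]
X=[np.r_[P,.079],pt(0,.1),pt(.15,.1),pt(-.15,.1)]
pw=proj(p,X);ps=proj(q,X);print(pw.round(1).tolist(),ps.round(1).tolist())
a=w[:,:,::-1]; c=pw[:2].mean(0).round().astype(int); print("c",c)
x0,y0=max(c[0]-50,0),max(c[1]-50,0); d=np.array([257,195]);
A=cv2.resize(a[y0:y0+100,x0:x0+100],(400,400),interpolation=cv2.INTER_CUBIC)
B=cv2.resize(s[165:245,225:305,::-1],(400,400),interpolation=cv2.INTER_CUBIC); print(x0,y0)
cv2.imwrite("pics/z3.png",cv2.convertScaleAbs(np.hstack([A,B]),alpha=1.3))
```

```text
[[331.8, 73.2], [278.5, 71.6], [279.2, 80.8], [279.1, 62.3]] [[257.6, 197.8], [275.3, 206.0], [278.3, 203.6], [271.9, 208.0]]
c [305  72]
255 22
```

View pics/z3.png

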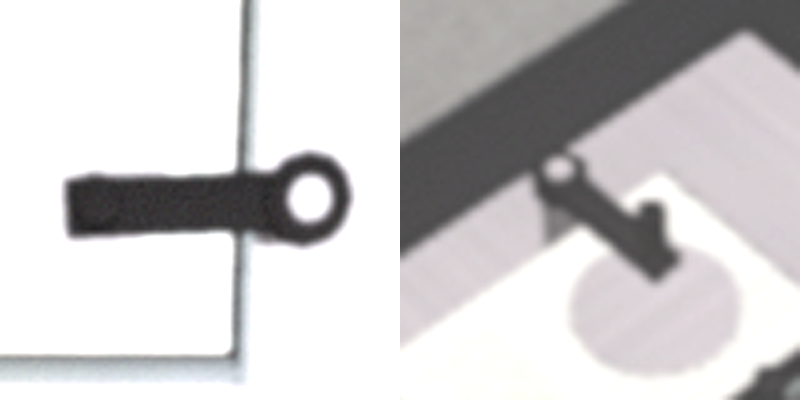

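The wrist crop shows the left arm nearly square across the drive, with its hub at zoom (311,198), its end at (68,207) and the drive edge nearly vertical. I'll compute the angle exactly.

Run:
```python
from h import *
import pickle
p=pickle.load(open("w2.pkl","rb")); g=cv2.imread("pics/wfull.png",0)
# arm edges: sub-pixel threshold crossings per column, between the end and the drive edge
def mids(x0,x1,y0,y1,T=100):
    o=[]
    for x in range(x0,x1):
        c=g[y0:y1,x].astype(float); k=np.where(c<T)[0]; i,j=k[0],k[-1]
        u=i-1+(c[i-1]-T)/(c[i-1]-c[i]); v=j+(T-c[j])/(c[j+1]-c[j]); o.append((x,y0+(u+v)/2))
    return np.array(o)
m=mids(287,313,55,90); l=np.polyfit(m[:,0],m[:,1],1); print("slope",l,"full", np.polyfit(*mids(274,313,55,90).T,1))
a,b=[atz(p,(x,np.polyval(l,x)),.073) for x in(313,287)]
d=b-a; print("axis angle",np.arctan2(d[1],d[0])-TH+np.pi/2)
h=atz(p,(332.4,71.1),.079); e=atz(p,(272,73.4),.075); d=e-h
print("hub->end",np.linalg.norm(d[:2]),np.arctan2(d[1],d[0])-TH+np.pi/2, h)
# long side of drive (left edge), z=.066
E1,E2=[atz(p,(x/4+254.6,y/4+21.6),.066) for x,y in((247,5),(237,350))]; d=E1-E2 if E1[0]>E2[0] else E2-E1
print("drive edge yaw",np.arctan2(d[1],d[0]), "TH",TH)
```

```text
slope [-2.55179917e-02  8.02163247e+01] full [-2.57411479e-02  8.02837482e+01]
axis angle 0.02296062338896432
hub->end 0.05911026401323387 0.030103657862727173 [0.6005078  0.11367348 0.079     ]
drive edge yaw -0.04842813069321072 TH -0.052
```

The left latch sits at about +0.025 rad, which is good. Next is the right latch.

Run:
```python
from h import *
rows([pose("R",-1.64,.031,.15)])
b=pose("R",-1.64,.031,.085)
rows([pose("R",t,.015,.085) for t in (-1.64,-1.5,-1.38,-1.26,-1.14,-1.02,-.9,-.78,-.66)],b)
```

```text
[0.1251, -0.1156, 0.1139, -0.0023, -0.0008, 1.6391]
[0.016, -0.0, 0.0, 0.0, 0.0, 0.0]
[0.0233, 0.0016, 0.0, 0.0, 0.0, -0.14]
[0.0296, 0.0021, 0.0, 0.0, 0.0, -0.26]
[0.036, 0.0019, 0.0, 0.0, 0.0, -0.38]
[0.0423, 0.0009, 0.0, 0.0, 0.0, -0.5]
[0.0484, -0.0008, 0.0, 0.0, 0.0, -0.62]
[0.0543, -0.0032, 0.0, 0.0, 0.0, -0.74]
[0.0599, -0.0064, 0.0, 0.0, 0.0, -0.86]
[0.065, -0.0101, 0.0, 0.0, 0.0, -0.98]
```

Converted, 1.4 rad is 0.2228.

>>> {"method": "steer_hand", "body": {"offsets": {"deltas": [[0,0.013,-0.012,0.01,0,0,0.0223],[0,0.026,-0.024,0.02,0,0,0.0446],[0,0.039,-0.036,0.03,0,0,0.0668],[0,0.052,-0.048,0.04,0,0,0.0891],[0,0.065,-0.06,0.05,0,0,0.1114],[0,0.078,-0.072,0.06,0,0,0.1337],[0,0.09,-0.084,0.07,0,0,0.156],[0,0.1,-0.095,0.08,0,0,0.1783],[0,0.112,-0.105,0.09,0,0,0.2005],[0,0.125,-0.116,0.1,0,0,0.2228]]}}}

```text
clock: 7.4
tool_pos: [0.5707, -0.0525, 0.1628]
eef_rot: [0.667, 0.745, -0.002, -0.001]
contact_force: [-0.3, -0.6, 0.4]
opening: 0.008
finger_force: 0.0
```

>>> {"method": "steer_hand", "body": {"offsets": {"deltas": [[0,0,0,0.014,0,0,0.0191],[0,0,0,0.014,0,0,0.0382],[0,0,0,0.014,0,0,0.0382],[0,0,0,0.014,0,0,0.0382]]}}}

```text
clock: 7.8
tool_pos: [0.5724, -0.0523, 0.1499]
eef_rot: [0.748, 0.663, -0.001, -0.0]
contact_force: [-0.1, 0.1, -0.6]
opening: 0.003
finger_force: 0.0
```

Run:
```python
from h import *
from plant import r
rows([pose("R",-1.64,.031,.085)])
cv2.imwrite("pics/s2.png",cv2.resize(r.snapshot("side")[120:330,180:460,::-1],(784,588),interpolation=cv2.INTER_CUBIC))
```

```text
[0.0003, 0.0002, 0.0649, -0.0023, 0.0012, 0.0014]
```

View pics/s2.png

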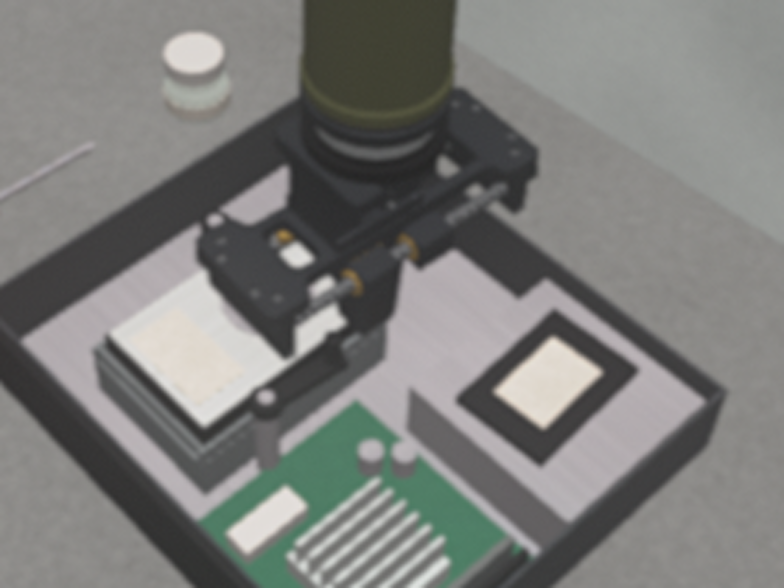

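The side view shows the finger held above the mainboard side of the right post, which is near (335,345) in this crop. The way down is clear.

>>> {"method": "steer_hand", "body": {"offsets": {"deltas": [[0,0,0,0.02,0,0,0],[0,0,0,0.04,0,0,0],[0,0,0,0.055,0,0,0],[0,0,0,0.065,0,0,0],[0,0,0,0.065,0,0,0]]}}}

```text
clock: 8.35
tool_pos: [0.5729, -0.0525, 0.0847]
eef_rot: [0.749, 0.663, -0.001, -0.001]
contact_force: [-0.4, -0.1, 0.1]
opening: 0.006
finger_force: 0.0
```

>>> {"method": "steer_hand", "body": {"offsets": {"deltas": [[0,0.008,0,0,0,0,0],[0,0.014,0.001,0,0,0,-0.0048],[0,0.018,0.001,0,0,0,-0.0159],[0,0.024,0.002,0,0,0,-0.0318],[0,0.03,0.002,0,0,0,-0.0477],[0,0.036,0.002,0,0,0,-0.0653],[0,0.042,0.001,0,0,0,-0.0828],[0,0.048,-0.001,0,0,0,-0.1003],[0,0.054,-0.003,0,0,0,-0.1194],[0,0.059,-0.006,0,0,0,-0.1369]]}}}

```text
clock: 9.35
tool_pos: [0.577, 0.0075, 0.0868]
eef_rot: [0.402, 0.916, 0.001, 0.002]
contact_force: [1.8, -0.3, -0.7]
opening: 0.004
finger_force: 0.8
```

Run:
```python
from h import *
print("now");rows([pose("R",t,.015,.085) for t in (-.66,-.55,-.44,-.33,-.22,-.11,-.02,0)],None)
```

```text
now
[0.0092, -0.0007, 0.0018, 0.0025, 0.0039, -0.1149]
[0.015, -0.0, 0.0018, 0.0023, 0.004, -0.2249]
[0.0208, -0.0, 0.0018, 0.0021, 0.0041, -0.3349]
[0.0266, -0.0006, 0.0017, 0.0019, 0.0043, -0.4449]
[0.0323, -0.0019, 0.0017, 0.0016, 0.0044, -0.5549]
[0.0379, -0.0037, 0.0017, 0.0014, 0.0045, -0.6649]
[0.0422, -0.0057, 0.0017, 0.0012, 0.0046, -0.7549]
[0.0432, -0.0062, 0.0017, 0.0012, 0.0046, -0.7749]
```

Converted, -0.72 rad is -0.1146.

>>> {"method": "steer_hand", "body": {"offsets": {"deltas": [[0,0.006,0,0,0,0,-0.0175],[0,0.012,0,0,0,0,-0.035],[0,0.018,0,0,0,0,-0.0525],[0,0.024,-0.001,0,0,0,-0.07],[0,0.03,-0.002,0,0,0,-0.0875],[0,0.035,-0.004,0,0,0,-0.105],[0,0.038,-0.005,0,0,0,-0.1146],[0,0.038,-0.005,0,0,0,-0.1146],[0,0.038,-0.005,0,0,0,-0.1146]]}}}

```text
clock: 10.25
tool_pos: [0.547, 0.032, 0.0864]
eef_rot: [0.057, 0.998, -0.0, 0.001]
contact_force: [0.9, 0.5, 0.8]
opening: 0.003
finger_force: 0.6
```

Run:
```python
from h import *
rows([pose("R",0,.015,.085)])
```

```text
[0.004, 0.0026, 0.0014, -0.0002, 0.0026, -0.0621]
```

Converted, -0.06 rad is -0.0095.

>>> {"method": "steer_hand", "body": {"offsets": {"deltas": [[0,0.002,0.001,0,0,0,-0.0048],[0,0.004,0.002,0,0,0,-0.0095],[0,0.004,0.002,0,0,0,-0.0095],[0,0.004,0.002,0,0,0,-0.0095]]}}}

```text
clock: 10.65
tool_pos: [0.5418, 0.0338, 0.0857]
eef_rot: [0.027, 1.0, -0.001, -0.0]
contact_force: [0.0, 0.1, -0.8]
opening: 0.003
finger_force: 0.3
```

>>> {"method": "steer_hand", "body": {"offsets": {"deltas": [[0,-0.015,0,0,0,0,0],[0,-0.03,0,-0.01,0,0,0],[0,-0.03,0,-0.05,0,0,0],[0,-0.05,0,-0.09,0,0,0],[0,-0.08,0,-0.13,0,0,0],[0,-0.11,0,-0.16,0,0,0],[0,-0.13,0,-0.18,0,0,0],[0,-0.13,0,-0.18,0,0,0],[0,-0.13,0,-0.18,0,0,0]]}}}

```text
clock: 11.55
tool_pos: [0.6705, 0.027, 0.2646]
eef_rot: [0.027, 1.0, -0.001, -0.001]
contact_force: [-1.0, 0.3, 0.1]
opening: 0.005
finger_force: 0.0
```

Run:
```python
from h import *
from plant import r
import pickle
p=r.camera_params("wrist");w=r.snapshot("wrist")[:,:,::-1]
cv2.imwrite("pics/w3.png",w); pickle.dump(p,open("w3.pkl","wb"))
print(proj(p,[np.r_[PIV[k],.079] for k in "LR"]).round(1).tolist())
cv2.imwrite("pics/w3c.png",cv2.resize(w[0:200,170:400],(690,600),interpolation=cv2.INTER_CUBIC))
```

```text
[[362.4, 112.6], [227.8, 34.8]]
```

View pics/w3c.png

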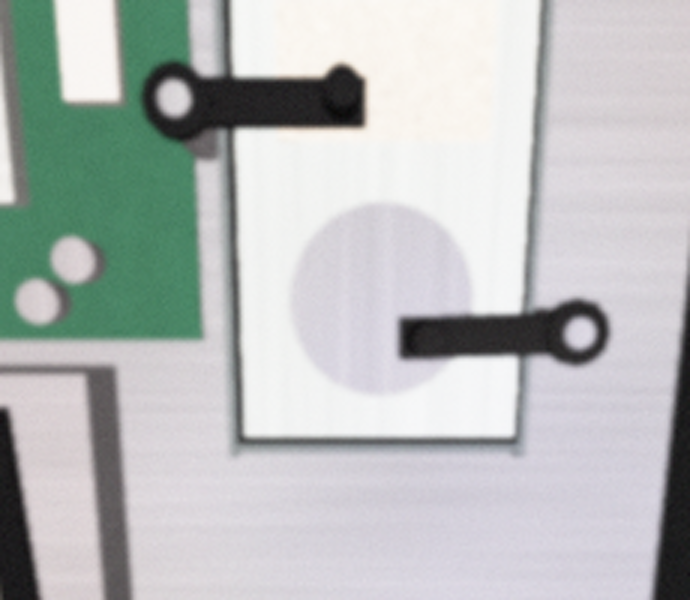

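Both arms now lie across the drive. In this crop the right hub is at (174,98) with its end near (364,103), and the left hub is at (579,332) with its end near (401,338). I'll compute both angles.

Run:
```python
from h import *
import pickle
p=pickle.load(open("w3.pkl","rb"))
f=lambda x,y,z: atz(p,((x+.5)/3-.5+170,(y+.5)/3-.5),z)
L,Q=f(579,332,.079),f(174,98,.079); d=L-Q; th=np.arctan2(d[1],d[0])-np.arctan2(132,70)
c=f(240,439,.066)-f(517,439,.066); print("yaw hubs",th,np.linalg.norm(d),L,Q,"drive end",np.arctan2(c[1],c[0])+np.pi/2)
# arm bottom/top edges (z .077 top face edge far from camera / .069)
for n,pts,o in(("L hub-end",(f(579,332,.079),f(401,338,.074)),-np.pi/2),("R hub-end",(Q,f(364,103,.075)),np.pi/2),
  ("L upper edge",(f(545,313,.077),f(403,319,.077)),-np.pi/2),("L lower",(f(540,354,.077),f(403,357,.077)),-np.pi/2),
  ("R lower edge",(f(215,127,.077),f(362,127,.077)),np.pi/2),("R upper",(f(215,78,.077),f(315,79,.077)),np.pi/2)):
    e=pts[1]-pts[0]; print(n,np.linalg.norm(e[:2]).round(4),(np.arctan2(e[1],e[0])-th-o).round(3),(np.arctan2(e[1],e[0])-TH-o).round(3))
```

```text
yaw hubs -0.0511830160433735 0.14945471063930338 [0.60022193 0.1132562  0.079     ] [ 0.52353857 -0.0150262   0.079     ] drive end -0.05263625966339558
L hub-end 0.0594 0.034 0.035
R hub-end 0.0594 -0.013 -0.012
L upper edge 0.0476 0.039 0.04
L lower 0.0466 0.02 0.02
R lower edge 0.0465 -0.002 -0.001
R upper 0.0312 -0.011 -0.01
```

The angles are about +0.03 rad (left) and −0.01 rad (right). The drive's yaw matches the tray's, and the hand is well clear.

```bash
python3 -c "
from plant import r
print(r.finish_job())"
```

```text
the job is handed in; nothing more can be done
None
```

Both latches are pushed across the drive: in the wrist camera the left is about 0.03 rad off square and the right about 0.01 rad. The job was handed in at about 12 s with the hand clear of everything; the result wasn't reported back.

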